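Latch the long parts case in the engine shop

ROBOT

A 7-joint arm with a two-finger parallel gripper is mounted at the origin on the work surface. World frame = base frame: x ahead of the robot, y to its left, z up, the work surface at z = 0. Lengths are in m, angles in rad, forces in N, time in s.
With the tool pointing down it reaches from about 0.425 to 0.925 m from the base axis. Payload 6.8 kg.
Tool frame: the origin (TCP) lies midway between the tips of the shut fingers; the grasp point (between the pads) lies 19 mm behind it; z points along the fingers, x is the direction in which the jaws open and shut, and the axes are right-handed (so a half turn about z gives the same grasp; the last joint's range is limited). The gripper opens to 88 mm and grips with 3 to 60 N. Pads are 20 mm wide; open, the fingers measure 115 mm over their backs; the gripper's body (75 mm by 178 mm) begins 61 mm behind the grasp point.
Start: joints at [-1.361, 0.477, 0.022, 1.555, -0.011, 1.109, -0.083], TCP at [0.211, 0.641, 0.223] pointing down, gripper open.
Joint ranges: [-2.96, 2.96], [-0.34, 2.1], [-1.41, 1.46], [0.24, 2.44], [-1.37, 4.51], [0.17, 1.92], [-2.96, 2.96]. Speed limits (rad/s): [2.39, 2.39, 3.14, 3.14, 3.14, 3.14, 3.14].

INTERFACE

Orientations are given as a unit quaternion [w, x, y, z].
In Python, from workcell import read_state, snapshot, camera_info, ticket, finder gives the robot as it stands. The module is installed in compiled form; this text tells all that it offers.
- The arm moves only by the tool drive_tool, never from a script. Its argument "motion" is one flat list of numbers, 7 for each row, row after row: the turn, a rotation vector about the tool's x, y, z in rad, then the shift along the tool's x, y, z in mm, then the finger opening in mm, from 0 to 87.8. A call has 1 to 12 rows; each row shifts and turns the commanded pose from where the row before left it, along the tool's axes as they then stand; what a row does not reach is not made up. A row lasts 1/12 s, in which the tool goes at most 41.7 mm and 7.16 degrees, less where a joint would pass 70% of its speed; a pose out of reach is approached as far as the arm can. A call is refused whole if a number of a shift passes 41.7 or a number of a turn 0.125, either way. A call with a gripper value outside its range is refused whole. The fingers move at their own pace and stop on an object; "grip_force" is the grip in N (left out, the last holds). Time passes only in rows, so rows that do not move let the fingers close. It gives the time, the measured TCP pose, the force and the opening at its end, in the units of the state.
- read_state(): the state, without advancing time (a new reading comes with each control period).
- snapshot(name): name is "side" or "top" or "wrist"; returns the picture (384x512x3 uint8, red, green, blue); there is no depth.
- camera_info(name): a dict with "fx", "fy", "cx", "cy" (pixels), "T" (4x4, takes a point from camera to world coordinates). Camera axes: x right, y up, looking along -z (the intrinsics and any distortion apply to the point x, -y, -z); pixel columns grow to the right and rows downward; lengths in m; the calibration is good to about 2 mm. A picture is of the moment at which its call begins: read the wrist's pose just before it. camera_info takes no time and is no camera call; for the wrist camera it gives the pose at the moment of the call.
- ticket.hand_in(): hands the job in, once; it reports no verdict.
Trained networks look in the newest picture that a camera, given by its name, has taken for a name from the list of things; names that differ only in an ending like _2 or _b are one class to them, and where a whole thing is asked for, a point or a joint stands for the part that bears it (a point fixed in the world has none). Each returns a list of dicts, best first, with "conf" (0 to 1); they miss things now and then, are a little off and sometimes report something else, mostly with a low value. They report only what shows in the picture. A call takes as long as a camera call.
- finder.spot_in(camera, name): "bbox" ([left, top, right, bottom] in pixels, round what is visible of it).
- finder.landmark_of(camera, name): "position" ([column, row] in pixels: a listed point, or the origin of a listed thing).
The state is a dict: "t": time; "qpos": joint angles; "qvel": joint speeds; "joint_efforts": joint torques, N m; "position": TCP position; "ee_rot": TCP orientation; "contact_force": force on the tool from outside, world axes, zero at the start; "ft_torque": the same for the moment, N m; "gripper_width": finger opening in m.
Only numpy, scipy, OpenCV 4.12 (cv2) and the standard library are available. Lean on these libraries where they do the work, as an engineer would, in place of code of your own. Each camera call takes 0.05 s, during which the arm holds its last target.

TASK

Two grey parts cases stand on the bench with their draw latches open. Latch the long one (the wider of the two): swing its wire loop over the keeper hook on the lid so that the cross bar drops behind the hook, then throw the lever back and press it down flat, past centre. Leave the lever of the short case standing open.

Things in the scene. Friction and masses are not known exactly. Their poses are not given: they have to be found in the camera images.
- long_case: Long grey steel case, 220 mm wide (y), fixed; the short one, alike, is 120 wide. Origin on the bench under the latch's lever pivot; +x to lid and keeper, z up. In mm: pivot axis along y at x 0, z 81.5; latch ledge x -42 to 28, top z 67; box and loose lid (1.5 play) x 28 to 150, lid top z 75; on it a plinth x 50 to 92, top z 79, with the hook.
- long_keeper (a point): Seat of the latched cross bar on the long case's lid: bar centre when hooked, under the keeper hook's lip; 60 mm from the pivot along case x, z 81.5 mm. Axes as the case. The hook, 22 mm wide, opens to +x: stem 2.5 to 7.5 mm on the pivot side (-x) of this point, lip reaching 3 mm past it, 5 to 8 mm above it.
- long_lever (a joint): Long case's latch lever, rad: 0 flat, pointing to case -x, 77 mm from pivot to tip bead, 24 wide, 5 thick. Tip at angle a: x -77 cos a, z 81.5 + 77 sin a. Starts at 2.04 to 2.18 (stop), up and leaning to the keeper. Stays where left (under 1 N at tip). Once hooked, the loop's spring resists below about 1.1 (under 5 N at tip); past centre, 0.35, it pulls flat.
- long_bail (a point): Middle of the cross bar (5 mm thick, 44 long, along case y) ending the long latch's wire loop. Wires 39 mm apart straddle the lever, 72.5 long from a pin on it; lever at start, pin 0 to 5 mm to +x of the pivot and 18 above. Starts thrown back to -x on a stop. Pushed past upright to +x it falls freely over the lever, bar landing on the plinth 12 to 16 mm beyond its seat.
- short_lever (a joint): Angle (rad) of the short case's latch lever; same latch, same meaning (0 flat, starts about 2.1, open). To be left open.

How it is judged:
By the outcome, as a careful person would: the job done as asked, in the order asked, and still so for the second after the job is handed in, with the robot touching nothing.
It also fails if it takes over 38 s, if anything falls off the work surface, if the arm or the gripper's body presses on something with over 40 N, if the wrist force passes 120 N, or if a joint passes its speed limit or range.

## Working session

There is one attempt and no reset: what is moved stays moved. The work goes in short steps, Python scripts to look and compute and a tool call to move; the robot and the scene stay as the last step left them, time stands still between calls to the robot, and variables do not carry over. Pictures are saved under pics/ and viewed, and the job is handed in when it is done.

Besides the shell and the picture viewer there is one more tool, called after "Emit:" as name(argument=value, ...) on one line, values as JSON. drive_tool: Moves the arm, as the interface text tells. Its arguments: {"type":"object","properties":{"motion":{"type":"array","items":{"type":"number"}},"grip_force":{"type":"number"}},"required":["motion"]}

```bash
mkdir -p pics; cat > h.py <<'E'
import numpy as np, cv2
from workcell import read_state, snapshot, camera_info, ticket, finder
def snap(n,f):
    im=snapshot(n); cv2.imwrite('pics/'+f,im[:,:,::-1]); return im
def ray(n,px,info=None):
    c=info or camera_info(n); T=np.array(c['T'])
    d=np.array([(px[0]-c['cx'])/c['fx'],-(px[1]-c['cy'])/c['fy'],-1.])
    return T[:3,3],T[:3,:3]@d
def atz(n,px,z,info=None):
    o,d=ray(n,px,info); return o+d*(z-o[2])/d[2]
def proj(n,p,info=None):
    c=info or camera_info(n); T=np.array(c['T']); q=T[:3,:3].T@(np.array(p)-T[:3,3])
    return np.array([c['cx']+c['fx']*q[0]/-q[2], c['cy']-c['fy']*q[1]/-q[2]])
E
python3 - <<'E'
from h import *
s=read_state(); print({k:np.round(v,3).tolist() for k,v in s.items()})
for n in ['side','top','wrist']:
    snap(n,n+'0.png'); c=camera_info(n); print(n,{k:np.round(v,3).tolist() for k,v in c.items()})
for n in ['side','top']:
    for k in ['long_case','long_keeper','long_lever','long_bail','short_lever']:
        print(n,k,[(np.round(x['position'],1).tolist(),round(x['conf'],2)) for x in finder.landmark_of(n,k)][:3])
E
```

```text
{'t': 0.0, 'qpos': [-1.361, 0.478, 0.022, 1.556, -0.011, 1.109, -0.083], 'qvel': [-0.0, 0.001, -0.001, -0.001, 0.002, 0.0, -0.0], 'joint_efforts': [-0.0, -58.285, 1.535, -27.261, -0.054, 0.017, 0.0], 'position': [0.211, 0.641, 0.222], 'ee_rot': [0.001, 0.81, 0.586, -0.001], 'contact_force': [-0.375, -0.118, 0.34], 'ft_torque': [-0.02, 0.043, -0.0], 'gripper_width': 0.088}
side {'fx': 362.232, 'fy': 362.232, 'cx': 256.482, 'cy': 189.731, 'T': [[-0.704, 0.403, -0.585, 0.159], [-0.71, -0.371, 0.598, 0.389], [0.024, 0.837, 0.547, 0.427], [0.0, 0.0, 0.0, 1.0]]}
top {'fx': 350.679, 'fy': 350.679, 'cx': 257.225, 'cy': 189.4, 'T': [[-0.027, 0.981, -0.19, 0.448], [-0.998, -0.037, -0.049, -0.015], [-0.055, 0.188, 0.981, 0.713], [0.0, 0.0, 0.0, 1.0]]}
wrist {'fx': 265.248, 'fy': 265.248, 'cx': 251.655, 'cy': 190.756, 'T': [[0.312, -0.907, -0.283, 0.132], [0.95, 0.298, 0.093, 0.667], [-0.0, -0.298, 0.955, 0.383], [0.0, 0.0, 0.0, 1.0]]}
side long_case [([179.6, 256.8], 0.92)]
side long_keeper [([151.1, 205.3], 0.98)]Traceback (most recent call last):
  File "<stdin>", line 7, in <module>
ValueError: it knows: long_bail, long_case, long_keeper
```

```bash
python3 - <<'E'
from h import *
for n in ['side','top']:
    for k in ['long_case','long_keeper','long_bail']:
        print(n,k,[(np.round(x['position'],1).tolist(),round(x['conf'],2)) for x in finder.landmark_of(n,k)][:3])
E
```

```text
side long_case [([179.6, 256.8], 0.92)]
side long_keeper [([151.1, 205.3], 0.98)]
side long_bail [([202.6, 192.9], 0.59)]
top long_case [([190.1, 202.8], 0.77)]
top long_keeper [([176.5, 167.9], 0.87)]
top long_bail [([176.9, 221.9], 0.38)]
```

View pics/side0.png

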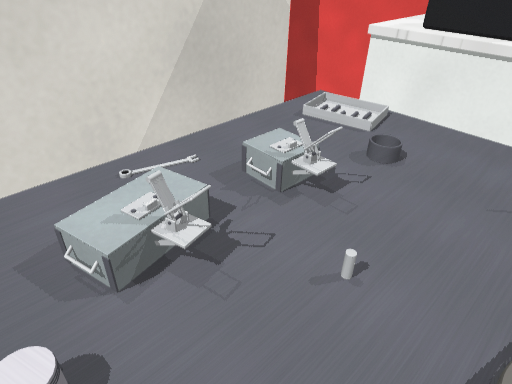

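View pics/top0.png

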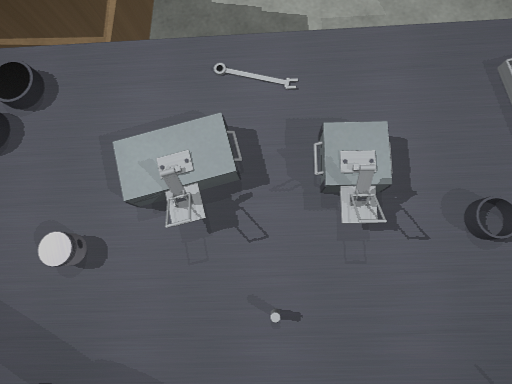

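View pics/wrist0.png

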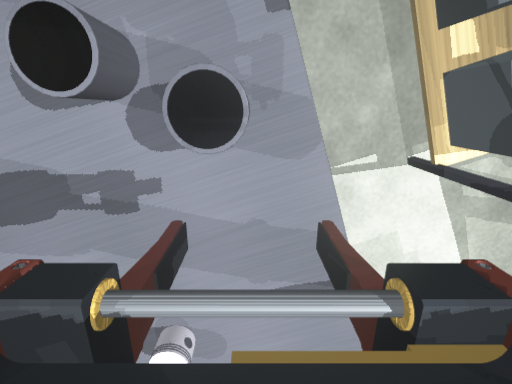

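The side view shows the long case at left with its lever at about (163,190) and bail bar near (175,213). The short case is at (285,155). The top view shows the long case's keeper near (176,165), and the case is yawed about 10°.

```bash
python3 - <<'E'
from h import *
# triangulate
def tri(a,b):
    o1,d1=ray('side',a);o2,d2=ray('top',b)
    A=np.stack([d1,-d2],1); t=np.linalg.lstsq(A,o2-o1,rcond=None)[0]
    p,q=o1+d1*t[0],o2+d2*t[1]; return (p+q)/2,np.linalg.norm(p-q)
print(tri((151.1,205.3),(176.5,167.9)), atz('side',(151.1,205.3),.0815),atz('top',(176.5,167.9),.0815))
print(tri((179.6,256.8),(190.1,202.8)), atz('side',(179.6,256.8),0),atz('top',(190.1,202.8),0))
print(tri((202.6,192.9),(176.9,221.9)))
for n in ['side','top']:
    im=cv2.imread(f'pics/{n}0.png')
    x,y=((60,140) if n=='side' else (100,100)); c=im[y:y+150,x:x+200]
    cv2.imwrite(f'pics/{n}0c.png',cv2.resize(c,None,fx=4,fy=4,interpolation=cv2.INTER_CUBIC))
E
```

```text
(array([0.61696865, 0.16711082, 0.07837578]), np.float64(0.001834480782265917)) [0.61186708 0.16867849 0.0815    ] [0.6167889  0.16694286 0.0815    ]
(array([ 0.56160407,  0.15972201, -0.00209792]), np.float64(0.00356269310139805)) [0.55796548 0.15990918 0.        ] [0.56256392 0.160528   0.        ]
(array([0.50634415, 0.14404981, 0.14688497]), np.float64(0.004688583752646992))
```

View pics/side0c.png

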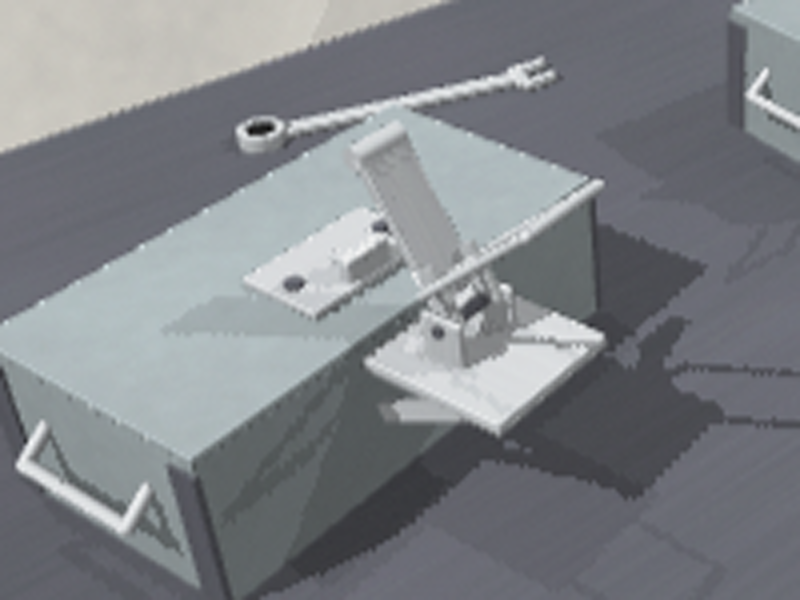

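View pics/top0c.png

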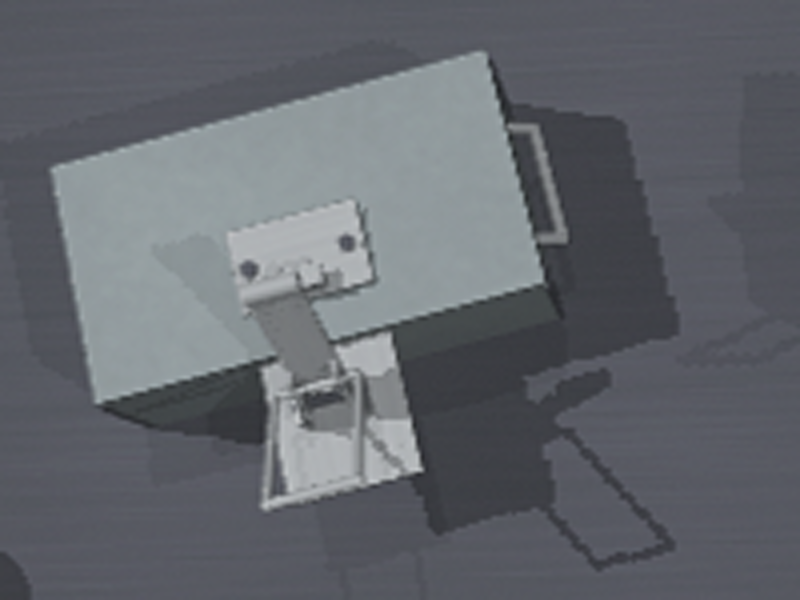

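```bash
cat > fit.py <<'E'
from h import *
from scipy.optimize import least_squares
S=lambda u,v:(60+u/4,140+v/4); Tp=lambda u,v:(100+u/4,100+v/4)
obs=[('side',S(190,460),(28,110,75)),('side',S(597,180),(28,-110,75)),('side',S(398,108),(150,-110,75)),
('top',Tp(50,170),(150,110,75)),('top',Tp(487,52),(150,-110,75)),('top',Tp(97,404),(28,110,75)),('top',Tp(546,287),(28,-110,75)),
('side',(151.1,205.3),(60,0,81.5)),('top',(176.5,167.9),(60,0,81.5)),('side',(179.6,256.8),(0,0,0)),('top',(190.1,202.8),(0,0,0)),
# plinth corners (top z 79) x50..92
]
C={n:camera_info(n) for n in('side','top')}
def W(p,q):
    c,s=np.cos(p[2]),np.sin(p[2]); x,y,z=np.array(q)/1000; return np.array([p[0]+c*x-s*y,p[1]+s*x+c*y,z])
def fit(o):
    return least_squares(lambda p:np.concatenate([proj(n,W(p,q),C[n])-np.array(px) for n,px,q in o]),[.56,.16,.2],loss='soft_l1')
if __name__=='__main__':
    for nm in('all','side','top'):
        o=[a for a in obs if nm in('all',a[0])]; r=fit(o); print(nm,np.round(r.x,4)); print(np.round(r.fun.reshape(-1,2),1).tolist())
E
python3 fit.py
```

```text
all [0.5552 0.1561 0.2211]
[[0.1, -0.1], [-0.4, -0.5], [0.4, -1.6], [0.0, -1.3], [-0.1, -0.2], [-1.1, -0.0], [-0.3, -0.1], [-0.9, -0.4], [-1.2, 1.6], [2.9, -0.3], [2.1, 3.4]]
side [0.5545 0.1567 0.2197]
[[-0.2, 0.4], [-0.4, -0.2], [0.4, -1.3], [-1.0, -0.0], [2.8, 0.2]]
top [0.5556 0.1551 0.2255]
[[0.2, -1.2], [-0.0, -0.6], [-0.6, 0.0], [0.1, -0.6], [-0.9, 1.4], [2.5, 3.2]]
```

Emit:
drive_tool(motion=[0,0,-0.108,0,0,-8,0,0,0,-0.108,0,0,-8,0,0,0,-0.108,0,0,-8,0,0,0,-0.108,0,0,-8,0,0,0,-0.108,0,0,-8,0,0,0,0,-34,9,0,0,0,0,0,-34,9,0,0,0,0,0,-34,9,0,0,0,0,0,-34,9,0,0,0,0,0,-34,9,0,0,0,0,0,-34,9,0,0,0,0,0,-34,9,0,0], grip_force=20)

```text
t: 1.55
position: [0.3254, 0.4213, 0.2629]
ee_rot: [-0.0, 0.624, 0.781, 0.0]
contact_force: [1.5, 0.1, 0.2]
gripper_width: 0.0114
```

Emit:
drive_tool(motion=[0,0,0,-34,9,0,0,0,0,0,-34,9,0,0,0,0,0,-34,9,0,0,0,0,0,-34,9,0,0,0,0,0,-34,9,0,0,0,0,0,-34,9,0,0,0,0,0,-34,9,0,0,0,0,0,-34,9,0,0,0,0,0,-30,9,0,0,0,0,0,0,0,0,0,0,0,0,0,0,0,0])

```text
t: 2.47
position: [0.471, 0.1446, 0.2628]
ee_rot: [0.0, 0.626, 0.78, 0.0]
contact_force: [-0.4, 0.5, 0.6]
gripper_width: 0.0001
```

```bash
cat >> h.py <<'E'
P=(.5552,.1561,.2211)
def cs(p=None):
    from scipy.spatial.transform import Rotation as R
    s=read_state(); p=s['position'] if p is None else p
    d=np.array(p[:2])-P[:2]; c,sn=np.cos(P[2]),np.sin(P[2])
    q=s['ee_rot']; M=R.from_quat([q[1],q[2],q[3],q[0]]).as_matrix()
    Rz=np.array([[c,sn,0],[-sn,c,0],[0,0,1]])
    print('t',round(s['t'],2),'case mm',np.round([1e3*(c*d[0]+sn*d[1]),1e3*(-sn*d[0]+c*d[1]),1e3*p[2]],1),'F',np.round(s['contact_force'],1),'w',round(s['gripper_width'],3)); print(np.round(Rz@M,3).tolist())
E
python3 - <<'E'
from h import *
cs(); snap('wrist','w1.png')
E
```

```text
t 2.47 case mm [-84.7   7.2 262.8] F [-0.4  0.5  0.6] w 0.0
[[0.003, 1.0, 0.0], [1.0, -0.003, 0.0], [0.0, 0.0, -1.0]]
```

View pics/w1.png

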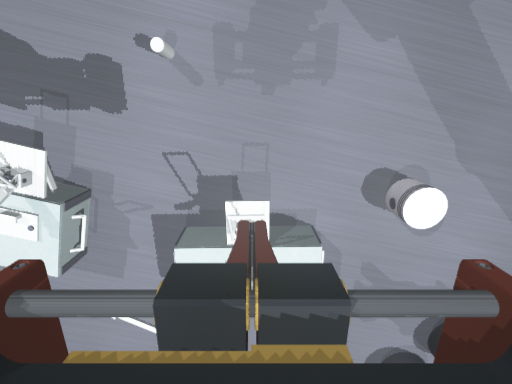

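The wrist view shows the closed fingers at (252,245), just above the latch ledge at (248,222). The tool is aligned with the case and 7 mm off laterally. Next I go down in front of the bar.

Emit:
drive_tool(motion=[0,0,0,-7,0,20,0,0,0,0,0,0,25,0,0,0,0,0,0,25,0,0,0,0,0,0,25,0,0,0,0,0,0,20,0,0,0,0,0,0,10,0,0,0,0,0,0,0,0])

```text
t: 3.1
position: [0.47, 0.1403, 0.1358]
ee_rot: [-0.001, 0.623, 0.782, -0.002]
contact_force: [0.3, 0.3, 1.1]
gripper_width: 0.0004
```

```bash
python3 - <<'E'
from h import *
cs()
for n in('side','top'):
    im=snapshot(n); x,y=((60,140) if n=='side' else (100,100)); c=im[y:y+150,x:x+200,::-1]
    cv2.imwrite(f'pics/{n}1c.png',cv2.resize(c,None,fx=4,fy=4,interpolation=cv2.INTER_CUBIC))
E
```

```text
t 3.1 case mm [-86.6   3.3 135.8] F [0.3 0.3 1.1] w 0.0
[[-0.004, 1.0, -0.004], [1.0, 0.004, -0.0], [-0.0, -0.004, -1.0]]
```

View pics/side1c.png

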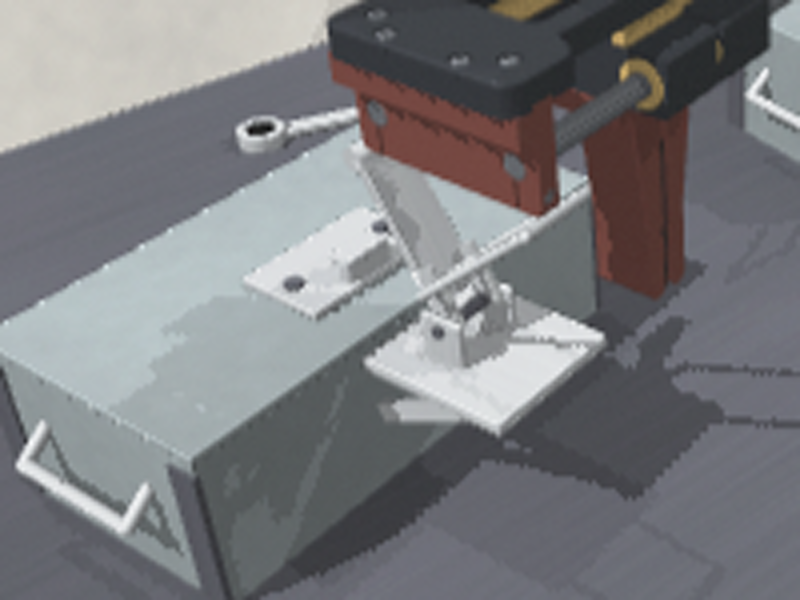

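The side view shows the fingertips at (640,285) in the crop, on the -x side of the bar, which spans about (525,238)–(600,185). I'll push toward +x and rise along the bar's arc.

Emit:
drive_tool(motion=[0,0,0,-1.5,10,0,0,0,0,0,-1.5,10,-1,0,0,0,0,0,8,-3,0,0,0,0,0,8,-3,0,0,0,0,0,8,-3,0,0,0,0,0,8,-3,0,0,0,0,0,8,-3,0,0,0,0,0,8,-3,0,0,0,0,0,8,-3,0,0,0,0,0,8,-2,0,0,0,0,0,8,-1,0,0,0,0,0,0,0,0])

```text
t: 4.2
position: [0.5641, 0.1573, 0.1629]
ee_rot: [0.0, 0.624, 0.781, 0.001]
contact_force: [0.1, -0.5, 0.3]
gripper_width: 0.0003
```

```bash
cat >> h.py <<'E'
def crops(tag,names=('side','top')):
    for n in names:
        im=snapshot(n); x,y=((60,130) if n=='side' else (100,100)); c=im[y:y+150,x:x+200,::-1]
        cv2.imwrite(f'pics/{n}{tag}.png',cv2.resize(c,None,fx=4,fy=4,interpolation=cv2.INTER_CUBIC))
E
python3 - <<'E'
from h import *
cs(); crops('2')
E
```

```text
t 4.2 case mm [  8.9  -0.8 162.9] F [ 0.1 -0.5  0.3] w 0.0
[[-0.001, 1.0, 0.002], [1.0, 0.001, -0.0], [-0.0, 0.002, -1.0]]
```

View pics/side2.png

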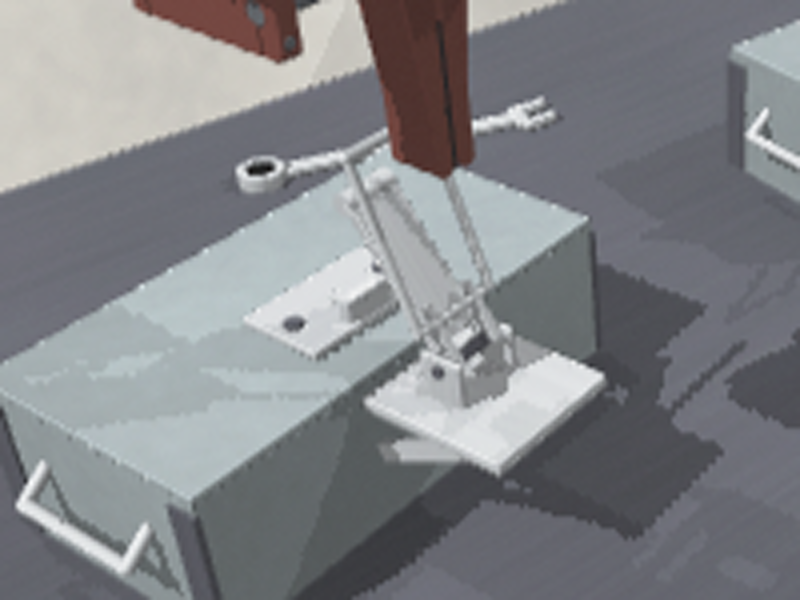

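The side view shows the loop past upright in front of the fingers, with its bar near (345–440,155). I'll let it fall and nudge it a little further.

Emit:
drive_tool(motion=[0,0,0,0,7,0,0,0,0,0,0,7,0,0,0,0,0,0,0,0,0,0,0,0,0,0,0,0,0,0,0,0,0,0,0])

```text
t: 4.72
position: [0.5759, 0.1597, 0.1625]
ee_rot: [-0.0, 0.624, 0.781, -0.0]
contact_force: [1.0, 0.4, -0.5]
gripper_width: 0.0008
```

```bash
python3 - <<'E'
from h import *
cs(); crops('3')
E
```

```text
t 4.72 case mm [ 21.   -1.  162.5] F [ 1.   0.4 -0.5] w 0.001
[[-0.001, 1.0, -0.0], [1.0, 0.001, -0.0], [-0.0, -0.0, -1.0]]
```

View pics/side3.png

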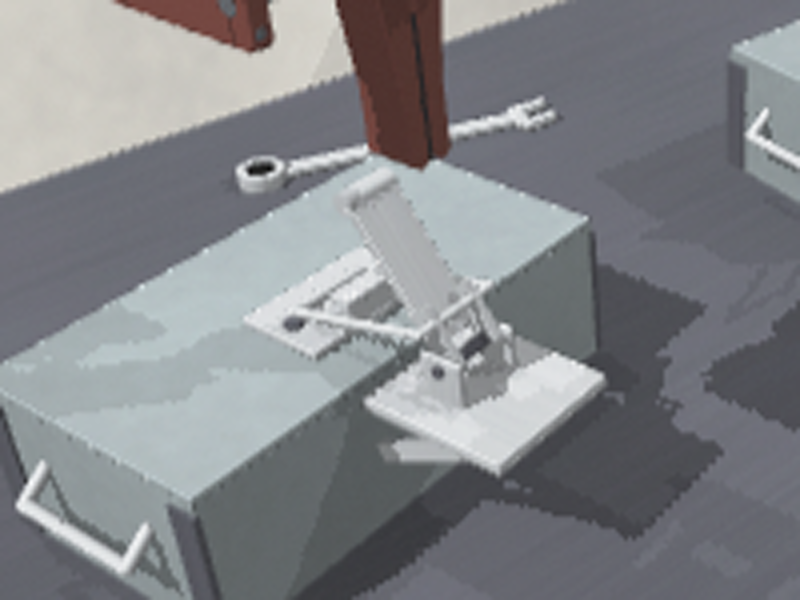

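The bar lies on the plinth behind the hook at about (300,300), with the wires straddling the lever. Next I go over the lever to its keeper side.

Emit:
drive_tool(motion=[0,0,0,0,0,-12,0,0,0,0,1,16,-2,0,0,0,0,0,16,0,0,0,0,0,0,16,0,0,0,0,0,0,0,10,0,0,0,0,0,0,14,0,0,0,0,0,0,14,0,0,0,0,0,0,0,0,0,0,0,0,0,0,0])

```text
t: 5.57
position: [0.6215, 0.171, 0.1382]
ee_rot: [-0.001, 0.624, 0.781, -0.001]
contact_force: [-0.5, 0.6, 0.5]
gripper_width: 0.0004
```

```bash
python3 - <<'E'
from h import *
cs(); crops('4',('side',))
E
```

```text
t 5.57 case mm [ 67.9   0.  138.2] F [-0.5  0.6  0.5] w 0.0
[[-0.001, 1.0, -0.002], [1.0, 0.001, -0.0], [-0.0, -0.002, -1.0]]
```

View pics/side4.png

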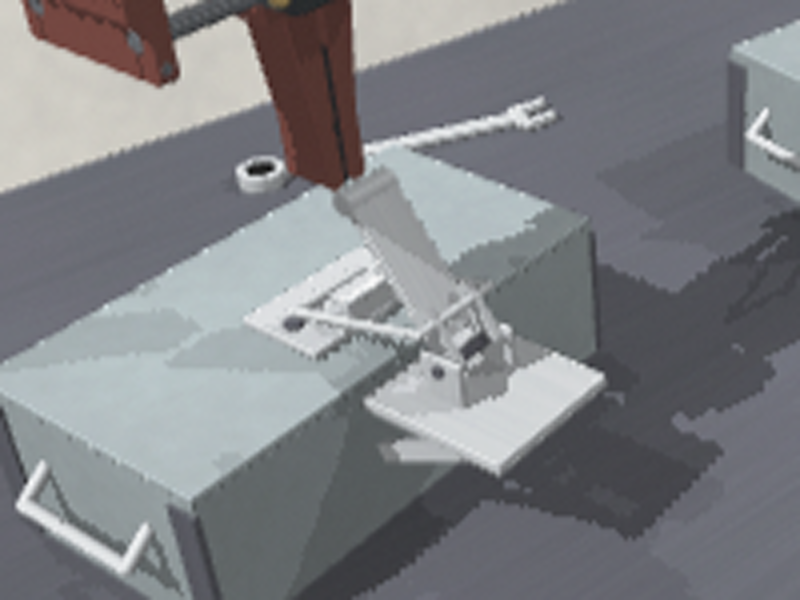

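The side view shows the fingertips at (330,180), on the keeper side of the lever's tip bead. I'll push the lever back gently to about upright.

Emit:
drive_tool(motion=[0,0,0,0,-8,0,0,0,0,0,0,-8,0,0,0,0,0,0,-7,0,0,0,0,0,0,-7,0,0,0,0,0,0,-7,0,0,0,0,0,0,-7,0,0,0,0,0,0,-7,0,0,0,0,0,0,-7,0,0,0,0,0,0,-7,0,0,0,0,0,0,0,0,0])

```text
t: 6.45
position: [0.5569, 0.1565, 0.1386]
ee_rot: [-0.001, 0.624, 0.781, -0.001]
contact_force: [-0.9, -0.5, -0.0]
gripper_width: 0.0005
```

```bash
python3 - <<'E'
from h import *
cs(); crops('5')
E
```

```text
t 6.45 case mm [  1.7  -0.  138.6] F [-0.9 -0.5 -0. ] w 0.001
[[-0.001, 1.0, -0.002], [1.0, 0.001, 0.0], [0.0, -0.002, -1.0]]
```

View pics/side5.png

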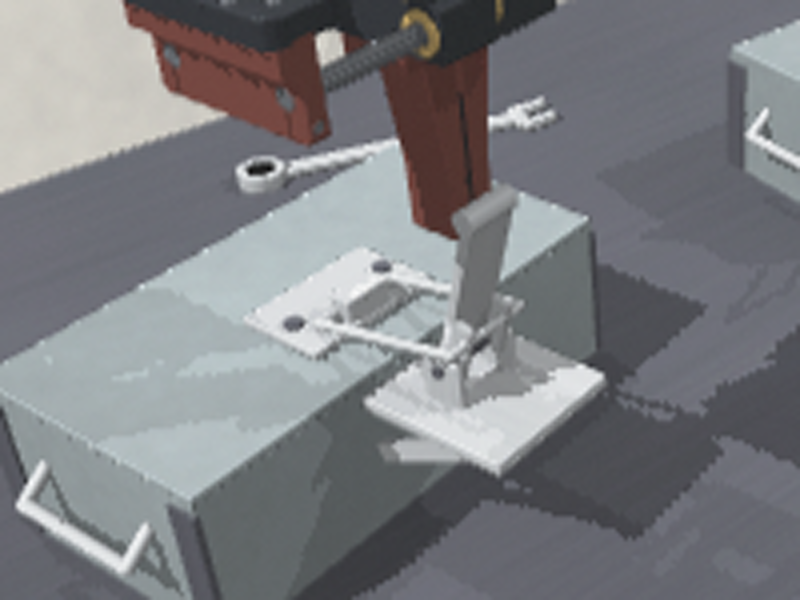

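The lever is now just past upright, and the bar is sliding toward the hook, near (350,300). I'll continue along the arc to about 1.0 rad and check the hooking.

Emit:
drive_tool(motion=[0,0,0,0,-6,0,0,0,0,0,0,-6,1,0,0,0,0,0,-5,2,0,0,0,0,0,-5,3,0,0,0,0,0,-4,2,0,0,0,0,0,0,0,0])

```text
t: 7.05
position: [0.5325, 0.151, 0.13]
ee_rot: [-0.0, 0.624, 0.781, -0.001]
contact_force: [-0.0, -0.3, 0.4]
gripper_width: 0.0004
```

```bash
python3 - <<'E'
from h import *
cs(); crops('6')
E
```

```text
t 7.05 case mm [-23.3  -0.  130. ] F [-0.  -0.3  0.4] w 0.0
[[-0.001, 1.0, -0.002], [1.0, 0.001, -0.0], [-0.0, -0.002, -1.0]]
```

View pics/side6.png

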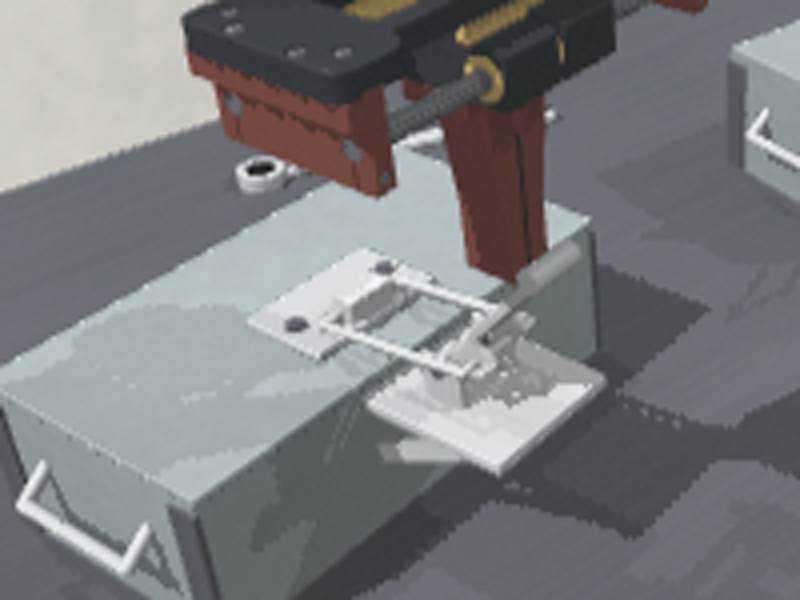

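View pics/top6.png

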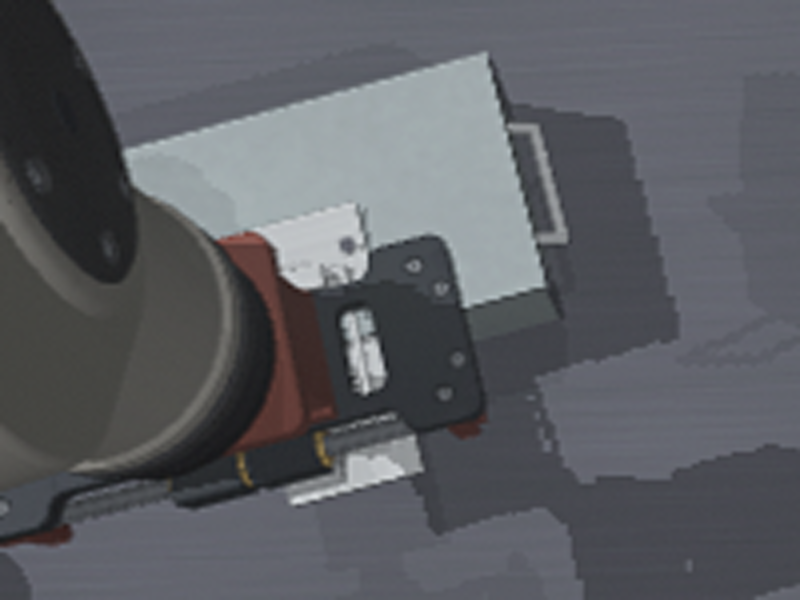

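The bar has drawn in under the hook lip, with its ends at about (325,330) and (390,285). The lever is at about 0.9 rad. I'll continue down the arc.

Emit:
drive_tool(motion=[0,0,0,0,-6,4,0,0,0,0,0,-5,4,0,0,0,0,0,-4,5,0,0,0,0,0,-4,5,0,0,0,0,0,-3,5,0,0,0,0,0,-2,5,0,0,0,0,0,-2,5,0,0,0,0,0,-1,5,0,0,0,0,0,0,4,0,0,0,0,0,0,0,0])

```text
t: 7.98
position: [0.5069, 0.1452, 0.0877]
ee_rot: [-0.0, 0.624, 0.781, -0.001]
contact_force: [-0.9, 0.3, 0.8]
gripper_width: 0.0004
```

```bash
python3 - <<'E'
from h import *
cs(); crops('7',('side',))
E
```

```text
t 7.98 case mm [-49.5  -0.   87.7] F [-0.9  0.3  0.8] w 0.0
[[-0.001, 1.0, -0.002], [1.0, 0.001, -0.0], [-0.0, -0.002, -1.0]]
```

View pics/side7.png

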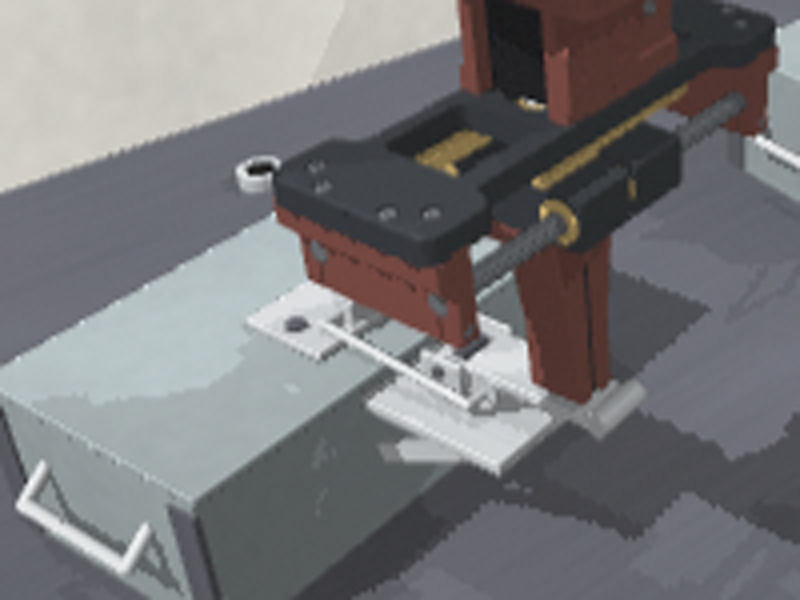

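The lever looks nearly flat under the fingers at (590,400). I'll press down a few more millimetres to seat it, watching the force.

Emit:
drive_tool(motion=[0,0,0,0,-4,2,0,0,0,0,0,-4,2,0,0,0,0,0,0,2,0,0,0,0,0,0,0,0])

```text
t: 8.37
position: [0.5043, 0.1448, 0.0865]
ee_rot: [0.002, 0.625, 0.781, 0.004]
contact_force: [-0.4, -0.8, 23.2]
gripper_width: 0.0004
```

The force is 23 N against the stop, so the lever is seated. I'll lift off and check.

Emit:
drive_tool(motion=[0,0,0,0,0,-10,0,0,0,0,0,0,-30,0,0,0,0,0,-20,-40,0,0,0,0,0,-35,-20,0,0,0,0,20,-30,-20,0,0,0,0,35,-10,0,0,0,0,0,35,0,0,0,0,0,0,35,0,0,0,0,0,0,35,0,0,0,0,0,0,0,0,0,0])

```text
t: 9.2
position: [0.3707, 0.2858, 0.2005]
ee_rot: [-0.001, 0.621, 0.784, 0.002]
contact_force: [0.4, -0.6, 0.6]
gripper_width: 0.0004
```

```bash
python3 - <<'E'
from h import *
cs(); crops('8')
snap('side','side8f.png')
for n in('side','top'):
    if n=='top': snapshot('top')
    for k in ['long_bail','long_keeper']:
        print(n,k,[(np.round(x['position'],1).tolist(),round(x['conf'],2)) for x in finder.landmark_of(n,k)][:2])
from fit import W
for nm,q in [('bar',(60,0,81.5)),('tip0',(-77,0,81.5)),('tip.35',(-72,0,108))]:
    for n in('side','top'):
        p=proj(n,W(P,q)); o=(60,130) if n=='side' else (100,100); print(nm,n,np.round(p,1),'crop',np.round((p-o)*4))
E
```

```text
t 9.2 case mm [-151.6  167.   200.5] F [ 0.4 -0.6  0.6] w 0.0
[[-0.01, 1.0, 0.001], [1.0, 0.01, 0.003], [0.003, 0.001, -1.0]]
side long_bail []
side long_keeper []
top long_bail [([176.7, 170.8], 0.39)]
top long_keeper [([179.1, 167.7], 0.84)]
bar side [150.2 204.9] crop [361. 300.]
bar top [175.3 169.5] crop [301. 278.]
tip0 side [217.4 236.1] crop [630. 424.]
tip0 top [190.4 240.8] crop [361. 563.]
tip.35 side [214.  220.4] crop [616. 362.]
tip.35 top [186.1 237.3] crop [344. 549.]
```

View pics/side8.png

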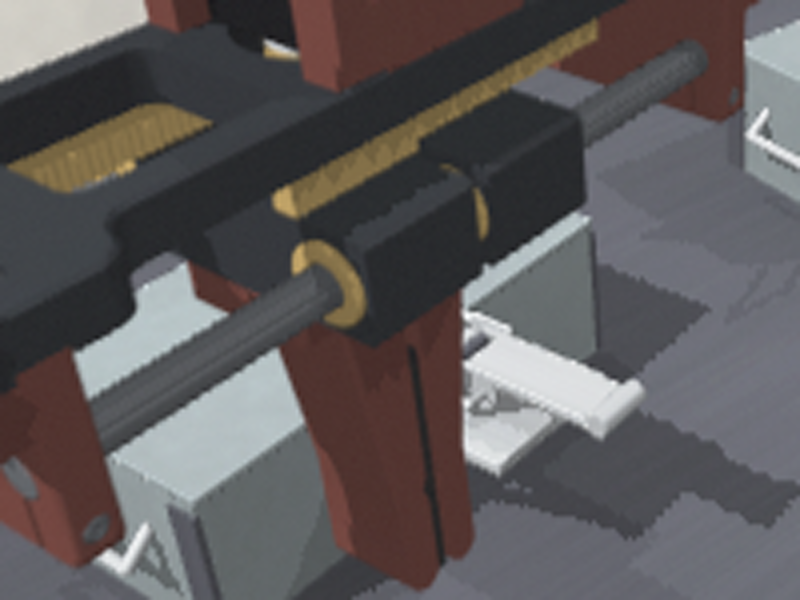

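View pics/top8.png

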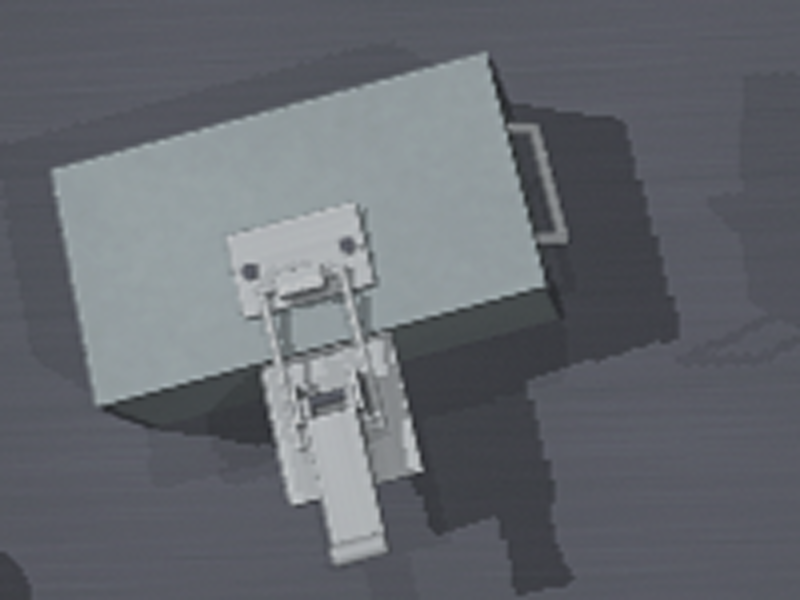

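View pics/side8f.png

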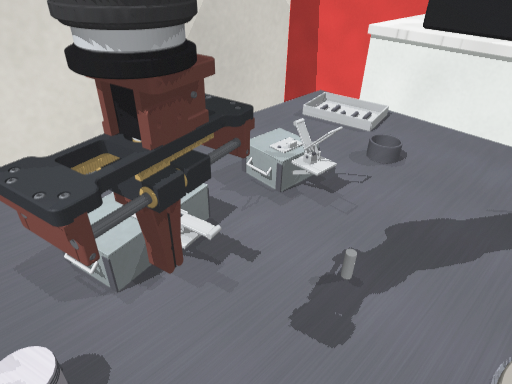

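The lever lies flat in both views: tip at (620,410) in the side crop and (358,552) in the top crop. The bar is under the hook at (300,285) in the top crop, and the short lever still stands open. I'll clear the side view for a final check.

Emit:
drive_tool(motion=[0,0,0,35,0,-20,0,0,0,0,38,0,0,0,0,0,0,38,0,0,0,0,0,0,38,0,0,0,0,0,0,38,10,0,0,0,0,0,38,10,0,0,0,0,0,38,10,0,0,0,0,0,38,10,0,0,0,0,0,0,0,0,0])

```text
t: 10.35
position: [0.3433, 0.5881, 0.2185]
ee_rot: [-0.002, 0.622, 0.783, 0.001]
contact_force: [-0.4, -0.7, 0.5]
gripper_width: 0.0006
```

```bash
python3 - <<'E'
from h import *
cs(); im=snap('side','side9f.png')
from fit import W
c=cv2.resize(im[160:260,120:270,::-1],None,fx=5,fy=5,interpolation=cv2.INTER_CUBIC)
for a,col in((0,(0,0,255)),(.35,(0,255,0))):
    for y in(-12,12):
        # top-edge line of lever
        pts=[((proj('side',W(P,(-R*np.cos(a),y,81.5+R*np.sin(a))))-(120,160))*5).astype(int) for R in(15,77)]
        cv2.line(c,tuple(map(int,pts[0])),tuple(map(int,pts[1])),col,1)
b=[(proj('side',W(P,(60,y,81.5)))-(120,160))*5 for y in(-22,22)]
cv2.line(c,tuple(map(int,b[0])),tuple(map(int,b[1])),(255,0,0),1)
cv2.imwrite('pics/side9.png',c)
print([(np.round(x['position'],1).tolist(),round(x['conf'],2)) for x in finder.landmark_of('side','long_bail')][:2], proj('side',W(P,(60,0,81.5))))
E
```

```text
t 10.35 case mm [-112.   467.9  218.5] F [-0.4 -0.7  0.5] w 0.001
[[-0.006, 1.0, -0.001], [1.0, 0.006, 0.003], [0.003, -0.001, -1.0]]
[([148.4, 206.6], 0.7), ([150.7, 206.9], 0.56)] [150.16668988 204.94724922]
```

View pics/side9.png

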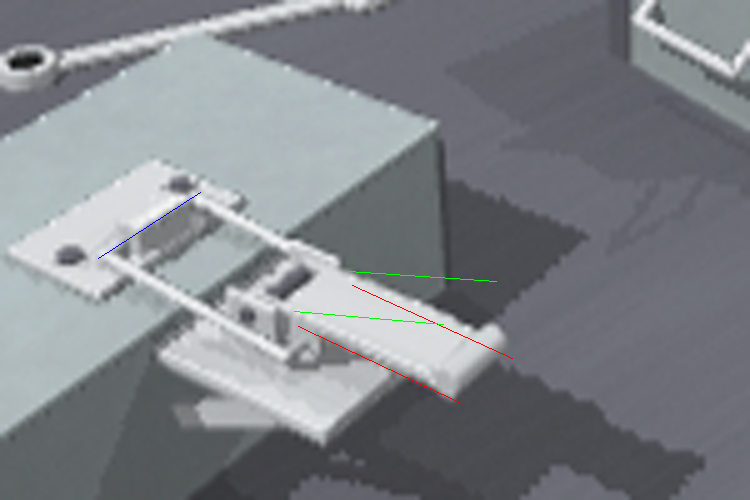

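The lever runs parallel to the predicted flat line (red). The bar lies on the predicted seat under the hook (blue), and the gripper is well clear. Handing in.

```bash
python3 -c "
from workcell import ticket; print(ticket.hand_in())"
```

```text
the job is handed in; nothing more can be done
None
```

The long case is latched and the short case's lever was left standing open; I handed the job in at about 10.5 s of the 38 s allowed. With shut fingers I swung the wire loop over and its bar dropped behind the keeper hook. I then threw the lever back and pressed it down to its stop with about 23 N.

**Last checks:**
- **Lever:** in the final side picture it runs parallel to the predicted flat line. It sits a few pixels above that line, about what its thickness and the 2 mm calibration would give. The tip position in the top view alone did not settle the lever angle. I relied on the side view and the contact height at the stop.
- **Cross bar:** in the side view the network placed it within about 2 pixels of the predicted seat under the hook, at 0.7 confidence. An earlier side look found neither bar nor keeper because the gripper hid them.
- **Short case:** its lever was still up in the last full side view, and I never went near it.
- **Gripper:** it was well clear of everything at hand-in.

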